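# Clamp a bracket and hold the loupe in focus over its boss

## Task

On the inspection fixture, lay the aluminium retaining bar, fin upwards and about centred, across the two notched supports so that it sits fully down in both notches, and let go of it. Then pick up the loupe by its handle and hold it level in the air with its lens centred over the round boss of the bracket and the lens rim at the height of the black collar on the gauge post; finish while still holding it there, still and touching nothing else. Leave the bracket, the collar and the other things on the table as they are.

Things in the scene. Friction and masses are not known exactly. Their poses are not given: they have to be found in the camera images.
- fixture: Grey cast-iron inspection fixture, fixed. Origin on the table; base plate 12 mm thick spans x -80 to +120, y -80 to +80 mm in its frame, z up. Two supports at x -30, y +62 and -62 mm (44 mm along x, 24 along y), seats 32 mm above the table, each between two outward-leaning lips 42 mm high (30 mm apart at the seat, 36 at the top). Gauge post at x +103, y 0: 10 mm diameter, top 178 mm up.
- seat (a point): Point midway between the two support seats, at seat height (fixture x = -30, y = 0, z = 32 mm); axes as the fixture's. The bar's origin belongs here, the bar lying along the fixture's y, either way round; 3 mm play each way in x.
- collar_mid (a point): Middle of the black collar (ring 26 mm across, 8 mm thick) on the gauge post of the fixture; its height marks the loupe's focal height, set anew each time between 115 and 165 mm above the table. It is held by friction.
- bracket: Aluminium blade-guide bracket, a flat plate 120 x 40 x 18 mm with a round boss, loose in a shallow nest on the fixture plate (underside 12 mm above the table), lying along the fixture's x under the place of the bar, its top 2 mm below the seats. Origin in the centre of its underside, x along its length.
- boss_top (a point): Centre of the top of the bracket's round boss (26 mm across, 5 mm high, with a small dark hole), 35 mm from the bracket's origin along its +x, 35 mm above the table.
- bar: Aluminium retaining bar, 170 mm long (its y), 24 mm wide (its x), 12 mm thick, about 0.22 kg, with a central upright grip fin on top: 50 mm long (y), 14 mm thick (x), from 12 to 38 mm above the bar's underside. Origin in the centre of its underside, z up. At the start it lies flat on the table, fin up.
- loupe: Hand loupe, black, about 0.1 kg, lying flat on the table at the start. Origin under the middle of its handle on the underside; x points along the handle to the lens, z up. Handle: bar 16 mm wide (y), 20 mm tall, from x = -50 to +44 mm; it balances at about x = +12 mm. Lens ring: 60 mm outer diameter, 12 mm tall, centred at x = +75 mm.
- lens_mid (a point): Centre of the loupe's lens at mid-height of its ring: 75 mm from the loupe's origin along +x, 6 mm above the underside.
- wrench: Bystander: open-ended wrench lying on the table.
- screwdriver: Bystander: screwdriver lying on the table.
- bearing: Bystander: steel bearing ring 62 mm across, 16 mm high.
- parallel: Bystander: plain steel bar 130 x 20 x 16 mm without a fin (not the retaining bar).
- handknob: Bystander: black hand knob 38 mm across, 28 mm high.
- bolt: Bystander: dark bolt standing on its head, 22 mm across, 47 mm high.
Not all that is in view belongs to the job. What is shaped like the bar but red is not meant. Leave any pink look-alike of the bracket alone.

How it is judged:
On the way, in this order (a step that is already met when the one before it is completed fails the run):
1. the retaining bar lies down in both notches of the supports and is let go (x of bar in the frame of seat between -0.008 and 0.008 m and y of bar in the frame of seat between -0.02 and 0.02 m and z of bar in the frame of seat between -0.004 and 0.004 m and angle between the y axis of bar and the y axis of fixture, either way round below 0.12 rad and angle between bar's own z axis and vertical below 0.06 rad and contact force between bar and fixture above 0.4 N and contact force between each of the arm, the fingers and bar below 0.1 N and linear speed of bar below 0.02 m/s), for 0.3 s.
2. the loupe is held in the fingers, clear above the table (contact force between the fingers and loupe above 1 N and contact force between loupe and fixture below 0.2 N and contact force between loupe and bracket below 0.2 N and contact force between loupe and bar below 0.2 N and height (world z) of lens_mid above 0.06 m), for 0.2 s.
At the end, for the whole second after the job is handed in: Bar untouched, at rest, level, down in both notches (within 8 mm in x, 20 in y, 4 in z of the seat point, 0.12 rad). Loupe gripped, touching no fixture, bracket or bar, still, level within 0.12 rad, lens centre within 10 mm horizontally of the boss and 8 mm of the collar height (all of step 1 and contact force between the fingers and loupe above 1 N and contact force between loupe and fixture below 0.2 N and contact force between loupe and bracket below 0.2 N and contact force between loupe and bar below 0.2 N and horizontal distance between lens_mid and boss_top below 0.01 m and z of lens_mid in the frame of collar_mid between -0.008 and 0.008 m and angle between loupe's own z axis and vertical below 0.12 rad and linear speed of loupe below 0.02 m/s and angular speed of loupe below 0.15 rad/s); the arm keeps its last pose, push and grip.
It fails at once if the bracket is shifted by more than 12 mm (distance of bracket from where it was at the start of the episode above 0.012 m).
It fails at once if the collar is shifted by more than 8 mm (distance of collar_mid from where it was at the start of the episode above 0.008 m).
It fails at once if another thing on the table is moved by more than 25 mm (distance of any of wrench, screwdriver, bearing, parallel, handknob, bolt from where it was at the start of the episode above 0.025 m).
It also fails if it takes over 70 s, if anything falls off the work surface, if the arm or the gripper's body presses on something with over 40 N, if the wrist force passes 120 N, or if a joint passes its speed limit or range.

## Robot

A 6-joint arm with a two-finger parallel gripper is mounted at the origin on the work surface. World frame = base frame: x ahead of the robot, y to its left, z up, the work surface at z = 0. Lengths are in m, angles in rad, forces in N, time in s.
With the tool pointing down it reaches from about 0.275 to 0.975 m from the base axis. Payload 8.4 kg.
Tool frame: the origin (TCP) lies midway between the tips of the shut fingers; the grasp point (between the pads) lies grip_point_offset behind it (grip_point_offset is the distance from the TCP to the grasp point, in m); z points along the fingers, y is the direction in which the jaws open and shut (so a half turn about z gives the same grasp; the last joint's range is limited). The gripper opens to 92 mm and grips with 3 to 60 N. Pads are 20 mm wide; open, the fingers measure 128 mm over their backs; the gripper's body (75 mm by 189 mm) begins 69 mm behind the grasp point.
Start: joints at [1.34, 0.353, 1.633, -0, 1.155, -0.002], TCP at [0.142, 0.609, 0.177] pointing down, gripper open.
Joint ranges: [-2.63, 2.63], [-0.92, 2.1], [0.06, 2.66], [-1.3, 4.44], [0, 2.69], [-3.02, 3.02]. Speed limits (rad/s): [2.22, 2.22, 2.79, 3.14, 3.14, 3.14].

## Interface

Orientations are given as a unit quaternion [x, y, z, w].
In Python, from plant import get_state, get_image, job_done, grip_point_offset gives the robot as it stands. The module is installed in compiled form; this text tells all that it offers.
- The arm moves only by the tool send_rows, never from a script. Its argument "increments" is a list of rows, each an object with "turn": the turn, a rotation vector about the tool's x, y, z in degrees, a list of three; "offset": the shift along the tool's x, y, z in m, a list of three; "fingers": the finger opening in m, from 0 to 0.0919. In form: [{"turn": [ax, ay, az], "offset": [dx, dy, dz], "fingers": fingers}, ...]. A call has exactly 5 rows; each row is the pose to reach, as a shift and turn from the pose commanded when the call began, along the tool's axes at that moment; what a row does not reach only later rows make up. A row lasts 1/8 s, in which the tool goes at most 62.5 mm and 10.7 degrees, less where a joint would pass 70% of its speed; a pose out of reach is approached as far as the arm can. A call with a gripper value outside its range is refused whole. The fingers move at their own pace and stop on an object; "newtons" is the grip in N (left out, the last holds). Time passes only in rows, so rows that repeat a pose let the fingers close, or fill a call up. It gives the time, the measured TCP pose, the force and the opening at its end, in the units of the state.
- get_state(): the state, without advancing time (a new reading comes with each control period).
- get_image(name): name is "side" or "top"; returns a dict with "frame" (420x560x3 uint8, blue, green, red), "range_z" (420x560 float32, m along the optical axis (not along the pixel's ray), 0 where there is no reading), "fx", "fy", "cx", "cy" (pixels), "R" (3x3) and "t" (3): a world point X has camera coordinates R X + t. Camera axes: x right, y down, z forward; pixel columns grow to the right and rows downward; lengths in m; the calibration is good to about 2 mm. A picture is of the moment at which its call begins.
- job_done(): hands the job in, once; it reports no verdict.
The state is a dict: "t": time; "q": joint angles; "qvel": joint speeds; "joint_efforts": joint torques, N m; "position": TCP position; "eef_rot": TCP orientation; "wrist_force": force on the tool from outside, world axes, zero at the start; "ft_torque": the same for the moment, N m; "opening": opening from 0.0 (shut) to 1.0 (fully open).
Only numpy, scipy, OpenCV 4.12 (cv2) and the standard library are available. Lean on these libraries where they do the work, as an engineer would, in place of code of your own. Each camera call takes 0.05 s, during which the arm holds its last target. There are 200 camera calls.

## Working session

There is one attempt and no reset: what is moved stays moved. The work goes in short steps, Python scripts to look and compute and a tool call to move; the robot and the scene stay as the last step left them, time stands still between calls to the robot, and variables do not carry over. Pictures are saved under pics/ and viewed, about 8 in all and at most 12, crops included, and the job is handed in when it is done.

Besides the shell and the picture viewer there is one more tool, called by a JSON object that holds its "name" and its "arguments", one argument or row to a line. send_rows: Moves the arm, as the interface text tells. Its arguments: {"type":"object","properties":{"increments":{"type":"array","items":{"type":"object","properties":{"turn":{"type":"array","items":{"type":"number"}},"offset":{"type":"array","items":{"type":"number"}},"fingers":{"type":"number"}}}},"newtons":{"type":"number"}},"required":["increments"]}

```bash
mkdir -p pics; python3 - <<'E'
from plant import *
import cv2,numpy as np
s=get_state();print({k:np.round(v,4) for k,v in s.items()});print(grip_point_offset)
for n in("top","side"):
    d=get_image(n);cv2.imwrite(f"pics/{n}0.png",d["frame"]);np.savez(f"{n}0.npz",**d)
    print(n,d["fx"],d["cx"],d["cy"],np.round(d["R"],3).tolist(),np.round(d["t"],3),d["range_z"].min(),d["range_z"].max())
E
```

```text
{'t': np.float64(0.0), 'q': array([ 1.3396,  0.3536,  1.6341, -0.    ,  1.1552, -0.0024]), 'qvel': array([ 0.0006, -0.0017,  0.0003,  0.0005, -0.0006, -0.0004]), 'joint_efforts': array([-1.20000e-03, -5.93841e+01, -3.34203e+01,  6.96000e-02,
        2.35000e-02, -1.00000e-04]), 'position': array([0.1416, 0.6082, 0.1759]), 'eef_rot': array([ 1.141e-01,  9.935e-01, -7.000e-04, -1.000e-04]), 'wrist_force': array([-0.1203,  1.1884,  0.0646]), 'ft_torque': array([-0.0272,  0.0159, -0.0123]), 'opening': np.float64(0.9999)}
0.0187
top 388.0248965602322 284.6718218632693 214.65740424858055 [[0.028, -0.999, 0.019], [-0.995, -0.03, -0.1], [0.101, -0.016, -0.995]] [-0.012  0.536  1.159] 0.0 2.1263618
side 485.27952688541217 274.6986002708229 197.465978695182 [[0.895, -0.445, -0.009], [-0.3, -0.587, -0.752], [0.33, 0.676, -0.659]] [-0.445  0.24   1.302] 0.0 3.999959
```

View pics/top0.png

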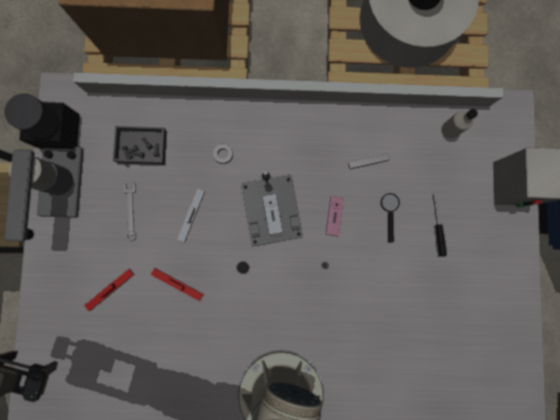

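View pics/side0.png

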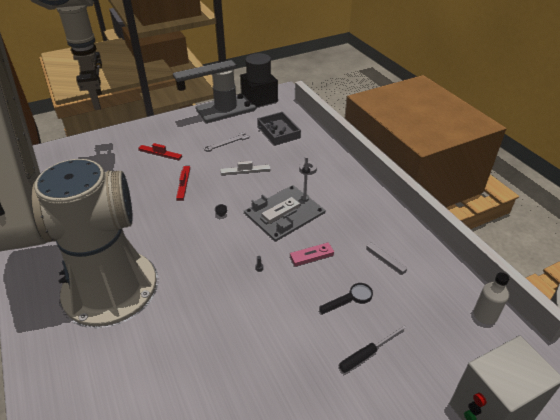

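Top view: the silver finned bar is at (191,215), the plain parallel at (369,161), and red look-alikes at (109,289) and (177,284). The bracket is in the fixture at (272,214), the pink look-alike at (335,216) and the loupe at (390,215). Next I'll confirm with one enlarged mosaic and measure from both views.

```bash
cat > h.py <<'E'
import numpy as np,cv2
def cloud(d):
    z=d["range_z"];v,u=np.mgrid[:z.shape[0],:z.shape[1]]
    c=np.stack([(u-d["cx"])/d["fx"]*z,(v-d["cy"])/d["fy"]*z,z],-1)
    return (c-d["t"])@d["R"]
def proj(d,X):
    c=np.atleast_2d(X)@d["R"].T+d["t"];return np.c_[c[:,0]/c[:,2]*d["fx"]+d["cx"],c[:,1]/c[:,2]*d["fy"]+d["cy"]]
E
python3 - <<'E'
from h import *
T=dict(np.load("top0.npz"));S=dict(np.load("side0.npz"))
PT,PS=cloud(T),cloud(S)
def crop(d,x0,y0,w,h): return cv2.resize(d["frame"][y0:y0+h,x0:x0+w],(400,300),interpolation=cv2.INTER_CUBIC)
m=np.vstack([np.hstack([crop(S,210,145,80,60),crop(S,240,150,100,75+10)]),np.hstack([crop(T,232,165,80,85)if 0 else crop(T,225,165,100,85),crop(S,310,260,80,60)])])
cv2.imwrite("pics/mos.png",m)
def reg(P,d,u0,v0,u1,v1,zmin):
    q=P[v0:v1,u0:u1].reshape(-1,3);r=d["range_z"][v0:v1,u0:u1].ravel()>0
    q=q[r];return q[(q[:,2]>zmin)&(q[:,2]<.25)]
def desc(n,q):
    if len(q)<5:print(n,len(q));return
    c,s,a=cv2.minAreaRect((q[:,:2]*1000).astype(np.float32))
    print(n,len(q),"c",np.round(c,1),"size",np.round(s,1),"ang",round(a,1),"z pct",np.round(np.percentile(q[:,2],[5,50,95])*1000,1))
for nm,P,d,b in(("T",PT,T,dict(bar=(172,184,210,248),fix=(238,165,308,250),loupe=(375,185,405,248),par=(342,150,396,174),tab=(310,280,380,330))),
             ("S",PS,S,dict(bar=(212,152,280,182),fix=(238,150,332,238),loupe=(312,275,380,318),tab=(150,230,200,300)))):
    desc(nm+"tab",reg(P,d,*b["tab"],-.05))
    for k,z in(("bar",.006),("bar",.022),("fix",.006),("fix",.038),("fix",.07),("loupe",.006),("loupe",.016)):
        desc(f"{nm} {k}>{z}",reg(P,d,*b[k],z))
E
```

```text
Ttab 3491 c [ 267.9 -188.9] size [148.9 214.8] ang 1.4 z pct [-3.3  0.6  4.5]
T bar>0.006 507 c [531.7 296.5] size [186.7 108.7] ang 1.5 z pct [ 6.8 13.7 40.4]
T bar>0.022 96 c [528.7 294. ] size [15.2 49.4] ang 71.8 z pct [24.5 38.3 42.6]
T fix>0.006 3396 c [560.2  41.9] size [260.3 214.4] ang 2.5 z pct [ 9.3 14.3 37.3]
T fix>0.038 162 c [563.   47.8] size [166.4 148. ] ang 12.0 z pct [ 38.5  46.5 178.3]
T fix>0.07 71 c [632.5  63.7] size [22.4 22.5] ang 2.3 z pct [129.2 134.9 179.7]
T loupe>0.006 462 c [ 544.4 -324.2] size [183.5  90.8] ang 0.2 z pct [ 6.6 11.8 23. ]
T loupe>0.016 157 c [ 535.8 -326.1] size [141.1  44.9] ang 7.9 z pct [16.6 20.7 23.8]
Stab 3479 c [180.3   6. ] size [280.6 147.4] ang 70.3 z pct [-3.4  0.4  5.1]
S bar>0.006 365 c [543.9 302.3] size [154.6 208.5] ang 60.3 z pct [ 6.7 12.9 38.5]
S bar>0.022 86 c [527.  291.4] size [23.9 48.5] ang 72.9 z pct [23.  34.1 40.5]
S fix>0.006 2945 c [605.9 141.2] size [443.9 301. ] ang 69.0 z pct [ 8.3 14.6 44.1]
S fix>0.038 228 c [544.8 136.7] size [165.1 335.9] ang 10.9 z pct [ 38.7  75.6 170.2]
S fix>0.07 118 c [632.1  59.4] size [20.3 22.7] ang 48.1 z pct [ 79.4 132.6 176.4]
S loupe>0.006 599 c [ 549.8 -293.9] size [109.7 163.6] ang 80.3 z pct [ 6.6 11.7 21.6]
S loupe>0.016 199 c [ 525.3 -329.7] size [ 30.8 126.2] ang 80.3 z pct [16.5 19.7 22.9]
```

View pics/mos.png

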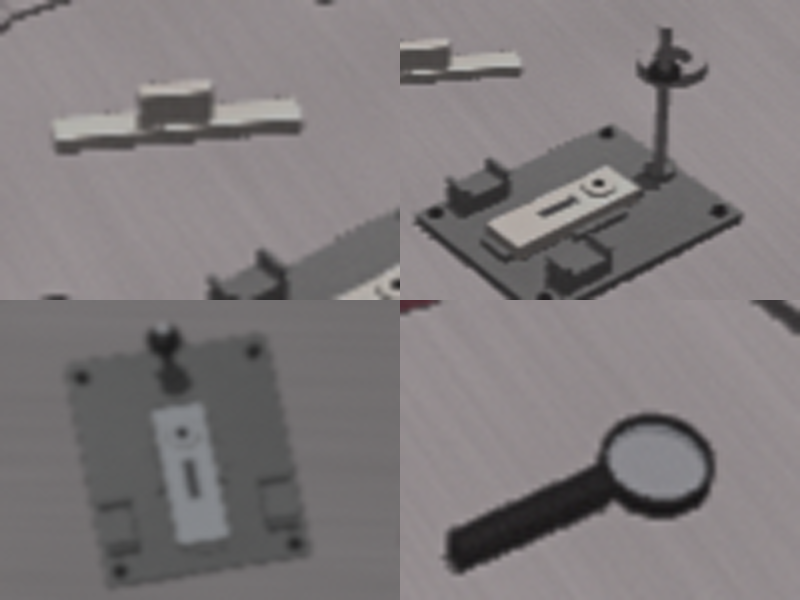

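The mosaic confirms it: silver bar with fin, bracket with boss towards the post, black loupe. Next, silhouette fits of the known shapes in each view.

```bash
cat > fit.py <<'E'
from h import *
from scipy.optimize import minimize
def box(x0,x1,y0,y1,z0,z1): return np.array([[x,y,z] for x in(x0,x1) for y in(y0,y1) for z in(z0,z1)])/1000
def cyl(cx,r,z0,z1,cy=0):
    a=np.linspace(0,2*np.pi,40);return np.array([[cx+r*np.cos(t),cy+r*np.sin(t),z] for t in a for z in(z0,z1)])/1000
M=dict(bar=[box(-12,12,-85,85,0,12),box(-7,7,-25,25,12,38)],loupe=[box(-50,50,-8,8,0,20),cyl(75,30,0,12)],
 bracket=[box(-60,60,-20,20,0,18),cyl(35,13,18,23)],base=[box(-80,120,-80,80,0,12)],plain=[box(-12,12,-85,85,0,12)])
K=6
def sil(d,parts,p,z,u0,v0,w,h):
    c,s=np.cos(p[2]),np.sin(p[2]);R=np.array([[c,-s,0],[s,c,0],[0,0,1]]);m=np.zeros((h*K,w*K),np.uint8)
    for q in parts:
        uv=(proj(d,q@R.T+[p[0],p[1],z])-[u0,v0]+.5)*K-.5
        cv2.fillConvexPoly(m,cv2.convexHull(np.round(uv*16).astype(np.int32)),1,shift=4)
    return m
def mask(d,b,f):
    u0,v0,w,h=b;return f(cv2.resize(d["frame"][v0:v0+h,u0:u0+w],None,fx=K,fy=K,interpolation=cv2.INTER_LINEAR).astype(int)).astype(np.uint8)
def fit(views,parts,p0,z):
    f=lambda p:sum((sil(d,parts,p,z,*b)!=m).sum() for d,b,m in views)
    best=None
    for k in range(3):
        r=minimize(f,p0,method="Nelder-Mead",options=dict(initial_simplex=np.array(p0)+np.vstack([np.zeros(3),np.diag([.01,.01,.1])/(k+1)]),xatol=1e-5,fatol=.5));p0=r.x
    return r.x,r.fun/sum(m.sum() for _,_,m in views)
E
cat > run.py <<'E'
from fit import *
T=dict(np.load("top0.npz"));S=dict(np.load("side0.npz"))
g=lambda f:f.mean(-1)
BX=dict(bar=((170,180,45,70),(212,150,68,38)),loupe=((374,185,34,65),(310,275,75,45)),bracket=((257,190,30,48),(256,192,50,35)),base=((235,165,75,85),(238,180,95,60)))
for d,n in((T,"T"),(S,"S")):
    for k,b in BX.items():
        u,v,w,h=b[n=="S"];q=g(d["frame"][v:v+h,u:u+w]);print(n,k,np.round(np.percentile(q,[1,5,15,30,50,70,85,95,99])))
E
python3 run.py
python3 - <<'E'
from h import *
T=dict(np.load("top0.npz"));S=dict(np.load("side0.npz"))
for d,b in((T,(238,160,300,200)),(S,(285,150,330,215))):
    P=cloud(d)[b[1]:b[3],b[0]:b[2]].reshape(-1,3);m=(np.hypot(P[:,0]-.632,P[:,1]-.062)<.03)&(P[:,2]>.02)&(P[:,2]<.2)
    h,e=np.histogram(P[m,2],np.arange(.02,.2,.006));print([(round(a*1000),int(n)) for a,n in zip(e,h)])
    for lo,hi in((.118,.145),(.165,.2)):
        q=P[m&(P[:,2]>lo)&(P[:,2]<hi)];print(lo,np.round(q.mean(0)*1000,1),np.round(np.ptp(q,axis=0)*1000))
cv2.imwrite("pics/col.png",cv2.resize(S["frame"][150:215,285:335],(500,650),interpolation=cv2.INTER_NEAREST)[:590])
E
```

```text
T bar [ 84. 101. 111. 112. 113. 114. 115. 135. 137.]
T loupe [ 26.  36.  82. 108. 112. 113. 113. 114. 115.]
T bracket [ 66.  82.  87.  89.  91. 115. 134. 137. 137.]
T base [ 49.  77.  87.  90. 109. 113. 115. 127. 137.]
S bar [ 72.  82. 139. 140. 141. 143. 144. 170. 176.]
S loupe [ 28.  35. 101. 140. 141. 142. 143. 145. 146.]
S bracket [ 46.  53.  70.  96. 101. 106. 150. 172. 176.]
S base [ 46.  55.  88. 102. 140. 143. 144. 147. 174.]
[(20, 30), (26, 7), (32, 1), (38, 2), (44, 0), (50, 2), (56, 0), (62, 1), (68, 1), (74, 2), (80, 0), (86, 0), (92, 0), (98, 0), (104, 0), (110, 0), (116, 0), (122, 0), (128, 25), (134, 24), (140, 2), (146, 1), (152, 1), (158, 2), (164, 1), (170, 1), (176, 11), (182, 0), (188, 0), (194, 0)]
0.118 [631.2  62.5 134.2] [23. 23. 15.]
0.165 [632.8  62.3 178.9] [8. 6. 7.]
[(20, 27), (26, 10), (32, 5), (38, 7), (44, 3), (50, 4), (56, 5), (62, 4), (68, 4), (74, 4), (80, 6), (86, 5), (92, 4), (98, 5), (104, 3), (110, 5), (116, 3), (122, 4), (128, 28), (134, 12), (140, 4), (146, 5), (152, 5), (158, 5), (164, 5), (170, 5), (176, 7), (182, 0), (188, 0), (194, 0)]
0.118 [631.6  58.5 133.5] [23. 26. 21.]
0.165 [633.   60.6 174.3] [ 9. 13. 13.]
```

View pics/col.png

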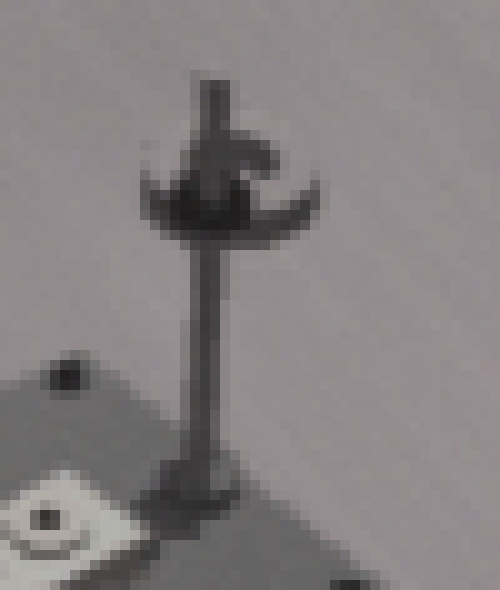

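The crescent is the bearing ring behind the post. The black collar is at about (306,170) in the side view, with its top near z 0.134. Now the fits.

```bash
cat >> run.py <<'E'
print()
def close(m): return cv2.morphologyEx(m,cv2.MORPH_CLOSE,np.ones((5,5),np.uint8))
def vis(d,b,lo,hi): return close(mask(d,b,lambda f:(g(f)>lo)&(g(f)<hi)))
def fill(m):
    c,_=cv2.findContours(m,cv2.RETR_EXTERNAL,cv2.CHAIN_APPROX_NONE);o=np.zeros_like(m);cv2.drawContours(o,[max(c,key=cv2.contourArea)],-1,1,-1);return o
P0=dict(bar=(.529,.293,-.32),loupe=(.52,-.328,.05),bracket=(.54,.05,.1),base=(.54,.045,.1));Z=dict(bar=0,loupe=0,bracket=.012,base=0)
TH=dict(bar=((124,300),(155,300)),loupe=((0,76),(0,90)),bracket=((113,300),(125,300)),base=((0,101),(0,122)))
ims=[]
for k in P0:
    vs=[]
    for i,d in enumerate((T,S)):
        b=BX[k][i];m=vis(d,b,*TH[k][i])
        if k=="bar" and i==1: m|=vis(d,b,0,125)   # shaded sides + fin face
        if k=="base": m|=vis(d,b,*TH["bracket"][i])*0
        m=fill(m);vs.append((d,b,m))
    res=[fit(v,M[k],P0[k],Z[k]) for v in(vs[:1],vs[1:],vs)]
    for n,(p,e) in zip(("T","S","TS"),res): print(k,n,np.round(p[:2]*1000,1),"yaw deg",round(np.degrees(p[2]),2),"err",round(e,3))
    p=res[2][0]
    for d,b,m in vs:
        s=sil(d,M[k],p,Z[k],*b);im=cv2.resize(d["frame"][b[1]:b[1]+b[3],b[0]:b[0]+b[2]],None,fx=K,fy=K)
        c,_=cv2.findContours(s,0,1);cv2.drawContours(im,c,-1,(0,255,0),1);c,_=cv2.findContours(m,0,1);cv2.drawContours(im,c,-1,(0,0,255),1)
        o=np.zeros((295,195,3),np.uint8);f=min(295/im.shape[0],195/im.shape[1]);im=cv2.resize(im,None,fx=f,fy=f);o[:im.shape[0],:im.shape[1]]=im[:295,:195];ims.append(o)
cv2.imwrite("pics/fit.png",np.vstack([np.hstack(ims[:4]),np.hstack(ims[4:])]))
# collar height in side view
b=(298,160,16,18);m=vis(S,b,0,75);
for xy in((.6325,.0625),(.632,.060)):
    print("collar z",min((int((sil(S,[cyl(0,13,-4,4)],(*xy,0),z,*b)!=m).sum()),round(z,4)) for z in np.arange(.11,.16,.0005)))
E
python3 run.py | sed -n '/^$/,$p'
```

```text
bar T [450.2 471.2] yaw deg 26.68 err 1.0
bar S [565.  355.1] yaw deg -24.56 err 1.09
bar TS [486.2 392. ] yaw deg -18.02 err 1.301
loupe T [ 512.  -325.3] yaw deg 0.06 err 0.895
loupe S [ 512.8 -326.5] yaw deg 1.55 err 0.067
loupe TS [ 512.6 -326.1] yaw deg 1.27 err 0.31
bracket T [539.   42.2] yaw deg 11.92 err 0.093
bracket S [546.2  55. ] yaw deg 15.53 err 0.437
bracket TS [539.4  42.8] yaw deg 12.46 err 0.255
base T [531.4  40.3] yaw deg 11.92 err 0.037
base S [532.5  40.4] yaw deg 11.88 err 0.058
base TS [532.1  40.5] yaw deg 11.77 err 0.047
collar z (1956, np.float64(0.128))
collar z (1903, np.float64(0.129))
```

View pics/fit.png

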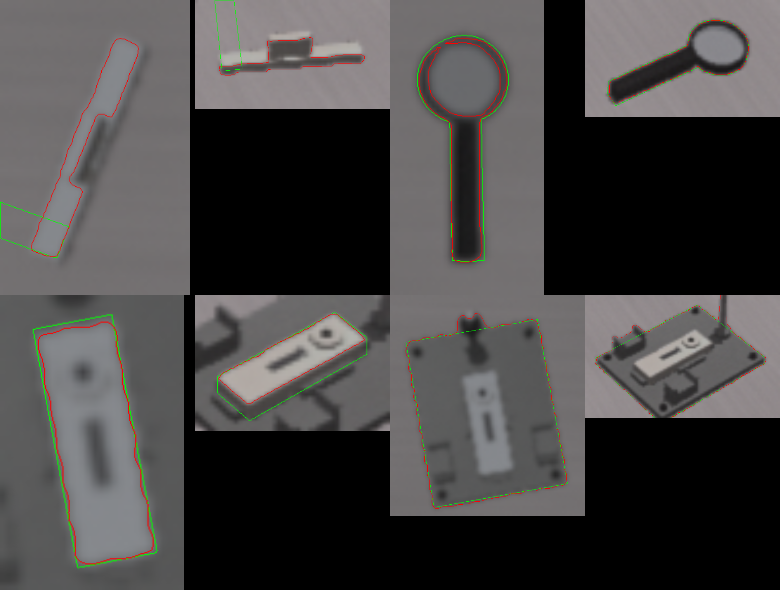

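Fixture and loupe fits agree in both views; bar start yaw had the wrong sign, and the bracket needs a fit of its top face only. Refit those.

```bash
cat > run2.py <<'E'
from fit import *
T=dict(np.load("top0.npz"));S=dict(np.load("side0.npz"))
g=lambda f:f.mean(-1)
v=lambda d,b,lo,hi:mask(d,b,lambda f:(g(f)>lo)&(g(f)<hi))
def fill(m):
    m=cv2.morphologyEx(m,cv2.MORPH_CLOSE,np.ones((9,9)));c,_=cv2.findContours(m,0,1);o=np.zeros_like(m);cv2.drawContours(o,[max(c,key=cv2.contourArea)],-1,1,-1);return o
bt,bs=(170,180,45,70),(212,150,68,38)
A=(T,bt,fill(v(T,bt,124,300)));B=(S,bs,fill(v(S,bs,155,300)|v(S,bs,0,120)))
for n,vs,k in(("T",[A],"plain"),("S",[B],"bar")):
    p,e=fit(vs,M[k],(.529,.293,.32),0);print("bar",n,np.round(p[:2]*1000,1),np.degrees(p[2]),e)
face=[box(-60,60,-20,20,17.9,18)]
for n,d,b,lo in(("T",T,(257,190,30,48),113),("S",S,(256,192,50,35),135)):
    p,e=fit([(d,b,fill(v(d,b,lo,300)))],face,(.539,.0425,.21),.012);print("bracket",n,np.round(p[:2]*1000,1),np.degrees(p[2]),e)
a=np.radians(11.85);R=np.array([[np.cos(a),-np.sin(a)],[np.sin(a),np.cos(a)]])
print("seat",R@[-.03,0]+[.532,.0404],"post",R@[.103,0]+[.532,.0404])
E
python3 run2.py
```

```text
bar T [647.1 412.8] -70.15549891490751 1.0
bar S [529.5 292.9] 70.94334440575744 0.06070932727502209
bracket T [537.3  41.9] 11.819312926652575 0.08381402861098293
bracket S [539.3  42.2] 12.191872658501866 0.0544280442804428
seat [0.50263934 0.03423949] post [0.63280492 0.06155107]
```

```bash
sed -i 's/(.529,.293,.32)/(.529,.293,1.24)/' run2.py; python3 run2.py
cat > go.py <<'E'
# usage: go.py x y z jawdeg  -> offset & turn in tool axes from the measured pose
import sys,numpy as np
from scipy.spatial.transform import Rotation as Ro
from plant import get_state
s=get_state();x,y,z,j=map(float,sys.argv[1:5]);R=Ro.from_quat(s["eef_rot"])
j=np.radians(j);Y=np.array([np.cos(j),np.sin(j),0]);Y=Y*np.sign(Y@R.as_matrix()[:,1]) if len(sys.argv)<6 else Y
Z=np.array([0,0,-1.]);G=Ro.from_matrix(np.c_[np.cross(Y,Z),Y,Z])
print("t",round(float(s["t"]),2),"pos",s["position"].round(4),"open",round(float(s["opening"]),3),"F",s["wrist_force"].round(1))
print("offset",R.inv().apply(np.array([x,y,z])-s["position"]).round(4),"turn",np.degrees((R.inv()*G).as_rotvec()).round(2))
E
python3 go.py .529 .293 .12 70.9
```

```text
bar T [529.9 295.5] 71.56965294243598 0.6422147273749297
bar S [529.5 292.9] 70.8791612133092 0.06064621986621229
bracket T [537.3  41.9] 11.819312926652575 0.08381402861098293
bracket S [539.3  42.2] 12.191872658501866 0.0544280442804428
seat [0.50263934 0.03423949] post [0.63280492 0.06155107]
t 0.1 pos [0.1417 0.6082 0.176 ] open 1.0 F [ 0.1 -0.3 -0.3]
offset [-0.4487 -0.2191  0.0562] turn [-0.07  0.    5.99]
```

{"name": "send_rows", "arguments": {
  "increments": [
    {"turn":[0,0,1.5],"offset":[-0.045,-0.022,0.0],"fingers":0.06},
    {"turn":[0,0,3],"offset":[-0.09,-0.044,0.01],"fingers":0.06},
    {"turn":[0,0,4.5],"offset":[-0.14,-0.068,0.02],"fingers":0.06},
    {"turn":[0,0,6],"offset":[-0.19,-0.093,0.02],"fingers":0.06},
    {"turn":[0,0,6],"offset":[-0.24,-0.117,0.02],"fingers":0.06}
  ],
  "newtons": 30
}}

```text
t: 0.72
position: [0.3499, 0.4388, 0.1562]
eef_rot: [0.166, 0.986, -0.0, -0.0]
wrist_force: [0.3, -0.9, 0.2]
opening: 0.655
```

```bash
python3 go.py .5295 .293 .1 70.9
```

```text
t 0.72 pos [0.3499 0.4388 0.1562] open 0.655 F [ 0.3 -0.9  0.2]
offset [-0.2174 -0.0789  0.0562] turn [-0.03 -0.01 -0.02]
```

{"name": "send_rows", "arguments": {
  "increments": [
    {"turn":[0,0,0],"offset":[-0.05,-0.019,0.005],"fingers":0.05},
    {"turn":[0,0,0],"offset":[-0.1,-0.037,0.015],"fingers":0.05},
    {"turn":[0,0,0],"offset":[-0.15,-0.055,0.03],"fingers":0.05},
    {"turn":[0,0,0],"offset":[-0.195,-0.071,0.05],"fingers":0.05},
    {"turn":[0,0,0],"offset":[-0.2174,-0.0789,0.056],"fingers":0.05}
  ]
}}

```text
t: 1.35
position: [0.5292, 0.2925, 0.0991]
eef_rot: [0.167, 0.986, -0.001, -0.001]
wrist_force: [0.4, 0.2, 0.1]
opening: 0.547
```

```bash
python3 go.py .5295 .293 .017 70.9
```

```text
t 1.35 pos [0.5292 0.2925 0.0991] open 0.547 F [0.4 0.2 0.1]
offset [-0.0003  0.0007  0.0821] turn [-0.1  -0.08 -0.12]
```

{"name": "send_rows", "arguments": {
  "increments": [
    {"turn":[0,0,0],"offset":[0,0.0005,0.03],"fingers":0.05},
    {"turn":[0,0,0],"offset":[0,0.0005,0.055],"fingers":0.05},
    {"turn":[0,0,0],"offset":[0,0.0005,0.07],"fingers":0.05},
    {"turn":[0,0,0],"offset":[0,0.0005,0.08],"fingers":0.05},
    {"turn":[0,0,0],"offset":[0,0.0005,0.082],"fingers":0.05}
  ]
}}

```text
t: 1.98
position: [0.5286, 0.2953, 0.0185]
eef_rot: [0.166, 0.986, -0.0, -0.0]
wrist_force: [0.0, 0.2, 0.0]
opening: 0.542
```

{"name": "send_rows", "arguments": {
  "increments": [
    {"turn":[0,0,0],"offset":[0,0,0],"fingers":0.03},
    {"turn":[0,0,0],"offset":[0,0,0],"fingers":0.022},
    {"turn":[0,0,0],"offset":[0,0,0],"fingers":0.012},
    {"turn":[0,0,0],"offset":[0,0,0],"fingers":0.005},
    {"turn":[0,0,0],"offset":[0,0,0],"fingers":0.005}
  ]
}}

```text
t: 2.6
position: [0.5288, 0.2951, 0.0187]
eef_rot: [0.166, 0.986, 0.0, 0.0]
wrist_force: [0.5, 0.5, 0.4]
opening: 0.059
```

{"name": "send_rows", "arguments": {
  "increments": [
    {"turn":[0,0,0],"offset":[0,0,0],"fingers":0.005},
    {"turn":[0,0,0],"offset":[0,0,-0.004],"fingers":0.005},
    {"turn":[0,0,0],"offset":[0,0,-0.015],"fingers":0.005},
    {"turn":[0,0,0],"offset":[0,0,-0.04],"fingers":0.005},
    {"turn":[0,0,0],"offset":[0,0,-0.07],"fingers":0.005}
  ]
}}

```text
t: 3.22
position: [0.5285, 0.295, 0.0897]
eef_rot: [0.166, 0.986, -0.0, -0.0]
wrist_force: [0.4, 0.5, -0.1]
opening: 0.053
```

```bash
python3 go.py .5026 .0342 .12 11.85
```

```text
t 3.23 pos [0.5285 0.295  0.0897] open 0.053 F [ 0.4  0.5 -0.1]
offset [-0.0609 -0.2549 -0.0303] turn [-3.000e-02 -1.000e-02  5.904e+01]
```

Grasp missed: the fingers shut to 5 mm. Looking again.

```bash
python3 - <<'E'
from plant import *
from h import *
o=[]
for n,c in(("top",(140,160,120,105)),("side",(190,110,120,105))):
    d=get_image(n);np.savez(f"{n}1.npz",**d);u,v,w,h=c;im=cv2.resize(d["frame"][v:v+h,u:u+w],(400,350),interpolation=cv2.INTER_CUBIC)
    uv=(proj(d,[get_state()["position"],[.5295,.293,.025]])-[u,v])*400/w
    for q,k in zip(uv,((0,255,0),(0,0,255))):cv2.circle(im,tuple(np.int32(q)),3,k,1)
    o.append(im)
cv2.imwrite("pics/miss.png",np.hstack(o))
E
```

```text
(no output)
```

View pics/miss.png

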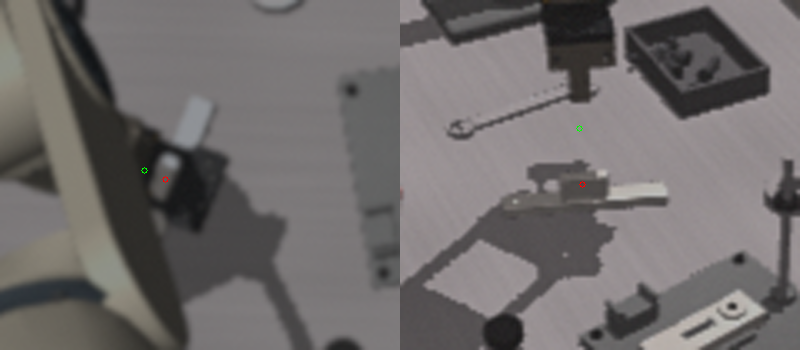

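```bash
python3 - <<'E'
from plant import *
from h import *
s=get_state();p=s["position"];print(p,s["t"])
for n in("side","top"):
    d=dict(np.load(n+"1.npz"));P=cloud(d).reshape(-1,3);r=d["range_z"].ravel()>0
    m=r&(np.hypot(P[:,0]-p[0],P[:,1]-p[1])<.07)&(P[:,2]>.055)&(P[:,2]<.2);q=P[m]
    for a in np.arange(.06,.2,.012):
        w=q[(q[:,2]>=a)&(q[:,2]<a+.012)]
        if len(w):print(n,round(a,3),len(w),(w.mean(0)*1000).round(),(np.ptp(w,axis=0)*1000).round())
E
```

```text
[0.53099599 0.29630858 0.09250266] 3.325
side 0.132 15 [527. 283. 140.] [18. 12.  9.]
side 0.144 18 [527. 282. 151.] [18. 24. 11.]
side 0.156 19 [526. 281. 163.] [17. 17. 11.]
side 0.168 12 [524. 278. 172.] [16. 13.  7.]
```

```bash
python3 - <<'E'
from h import *
d=dict(np.load("side1.npz"));u,v,w,h=335,110,70,75
u=190+120-0;u=330;u=340-10
uv=proj(d,[[.531,.2963,.0925],[.531,.2963,.1325],[.5295,.293,.038]]);print(uv)
u,v=int(uv[0,0])-35,int(uv[0,1])-40
im=cv2.resize(d["frame"][v:v+75,u:u+70],(560,600),interpolation=cv2.INTER_NEAREST)
for q in uv:cv2.circle(im,tuple(np.int32((q-[u,v]+.5)*8)),3,(0,255,0),1)
cv2.imwrite("pics/tip.png",cv2.convertScaleAbs(im,alpha=1.5))
z=cloud(d)[v:v+75,u:u+70,:]
c=int(uv[0,0])-u
for r in range(15,66,3):print(v+r,[tuple((z[r,c+k]*1000).round().astype(int).tolist()) for k in(-3,0,3)])
E
```

```text
[[243.81707924 148.58493957]
 [243.19387935 138.59104035]
 [244.62191451 162.33130406]]
123 [(488, 205, 257), (500, 211, 250), (508, 207, 250)]
126 [(493, 220, 236), (500, 213, 238), (510, 215, 234)]
129 [(491, 217, 228), (500, 214, 227), (508, 212, 226)]
132 [(518, 288, 167), (526, 283, 168), (533, 275, 170)]
135 [(597, 494, 8), (526, 284, 155), (536, 281, 154)]
138 [(592, 481, 4), (525, 284, 144), (534, 279, 144)]
141 [(586, 468, 1), (595, 462, 1), (608, 464, -4)]
144 [(578, 449, 1), (587, 443, 2), (599, 444, -2)]
147 [(571, 433, 0), (579, 424, 3), (589, 420, 3)]
150 [(562, 412, 3), (573, 412, -1), (584, 409, -2)]
153 [(557, 403, -3), (566, 394, 0), (578, 395, -5)]
156 [(548, 382, 0), (557, 375, 2), (570, 377, -4)]
159 [(543, 369, -3), (551, 360, 1), (558, 350, 4)]
162 [(514, 297, 42), (526, 299, 37), (535, 293, 38)]
165 [(512, 294, 32), (521, 288, 33), (531, 285, 32)]
168 [(513, 297, 17), (521, 291, 18), (530, 286, 18)]
171 [(509, 289, 11), (518, 284, 11), (41, -938, 1034)]
```

View pics/tip.png

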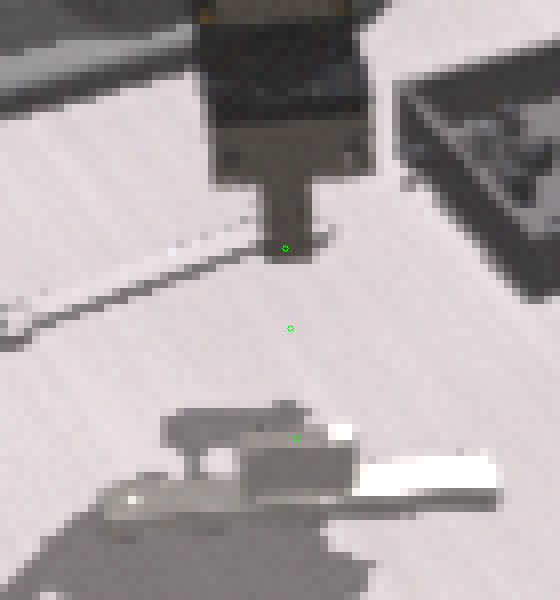

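The finger tips stand about 33 mm above the reported TCP: tip pixel (244,141) is at z≈0.125, while the TCP reads 0.092. So the fingers closed above the fin. I'll go by the images and descend further in steps, watching the force.

```bash
python3 go.py .5295 .293 .02 70.9;python3 go.py .5295 .293 .02 70.9
```

```text
t 3.33 pos [0.531  0.2963 0.0925] open 0.056 F [0.9 0.2 0.3]
offset [ 0.0006 -0.0039  0.0725] turn [ 0.25  0.23 -0.01]
t 3.33 pos [0.531  0.2963 0.0925] open 0.056 F [0.9 0.2 0.3]
offset [ 0.0006 -0.0039  0.0725] turn [ 0.25  0.23 -0.01]
```

{"name": "send_rows", "arguments": {
  "increments": [
    {"turn":[0,0,0],"offset":[0,0,0],"fingers":0.05},
    {"turn":[0,0,0],"offset":[0,0,0],"fingers":0.05},
    {"turn":[0,0,0],"offset":[0,0,0.02],"fingers":0.05},
    {"turn":[0,0,0],"offset":[0,0,0.045],"fingers":0.05},
    {"turn":[0,0,0],"offset":[0,0,0.07],"fingers":0.05}
  ]
}}

```text
t: 3.95
position: [0.5281, 0.2947, 0.0169]
eef_rot: [0.166, 0.986, -0.0, -0.001]
wrist_force: [0.6, -0.2, -0.4]
opening: 0.54
```

```bash
python3 - <<'E'
from plant import *
from h import *
ps=[get_state()["position"]]
d=get_image("side");np.savez("side2.npz",**d);ps.append(get_state()["position"])
get_image("side");ps.append(get_state()["position"]);print(np.round(ps,4))
p=ps[0];uv=proj(d,[p])[0];u,v=int(uv[0])-35,int(uv[1])-50
im=cv2.resize(d["frame"][v:v+75,u:u+70],(560,600),interpolation=cv2.INTER_NEAREST)
for dz in(0,.033):cv2.circle(im,tuple(np.int32((proj(d,[p+[0,0,dz]])[0]-[u,v]+.5)*8)),3,(0,255,0),1)
cv2.imwrite("pics/tip2.png",cv2.convertScaleAbs(im,alpha=1.5))
E
```

```text
[[0.5281 0.2947 0.0169]
 [0.5261 0.2936 0.0138]
 [0.5262 0.2936 0.0152]]
```

View pics/tip2.png

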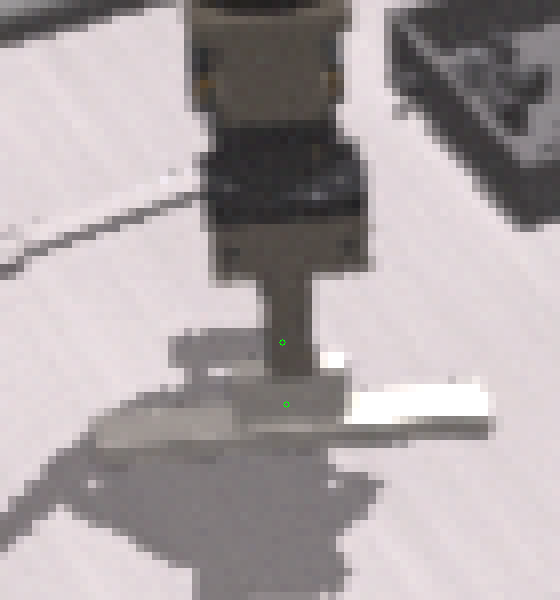

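The near finger tip sits at fin-top height (~0.05 m) while the TCP reads 0.016, which confirms an offset of about 35 mm. Descending gently with force checks.

{"name": "send_rows", "arguments": {
  "increments": [
    {"turn":[0,0,0],"offset":[0,0,0.004],"fingers":0.05},
    {"turn":[0,0,0],"offset":[0,0,0.008],"fingers":0.05},
    {"turn":[0,0,0],"offset":[0,0,0.012],"fingers":0.05},
    {"turn":[0,0,0],"offset":[0,0,0.015],"fingers":0.05},
    {"turn":[0,0,0],"offset":[0,0,0.015],"fingers":0.05}
  ]
}}

```text
t: 4.68
position: [0.5286, 0.295, 0.0035]
eef_rot: [0.166, 0.986, -0.0, -0.0]
wrist_force: [0.1, 0.4, 0.3]
opening: 0.547
```

{"name": "send_rows", "arguments": {
  "increments": [
    {"turn":[0,0,0],"offset":[0,0,0.003],"fingers":0.05},
    {"turn":[0,0,0],"offset":[0,0,0.006],"fingers":0.05},
    {"turn":[0,0,0],"offset":[0,0,0.009],"fingers":0.05},
    {"turn":[0,0,0],"offset":[0,0,0.012],"fingers":0.05},
    {"turn":[0,0,0],"offset":[0,0,0.012],"fingers":0.05}
  ]
}}

```text
t: 5.3
position: [0.5285, 0.295, -0.0088]
eef_rot: [0.166, 0.986, -0.0, -0.0]
wrist_force: [-0.0, -0.6, -0.6]
opening: 0.541
```

```bash
cat > tip.py <<'E'
from plant import *
from h import *
d=get_image("side");P=cloud(d)[:, :];p=get_state()["position"];print(p.round(4),get_state()["wrist_force"].round(1))
uv=proj(d,[p])[0].round().astype(int)
for r in range(uv[1]-18,uv[1]+12,2):print(r,[tuple((P[r,uv[0]+k]*1000).round().astype(int).tolist()) for k in(-2,0,2)])
E
python3 tip.py
```

```text
[ 0.5286  0.295  -0.0086] [-0.7  1.5  0.2]
155 [(495, 215, 131), (502, 217, 128), (507, 213, 128)]
157 [(494, 214, 124), (500, 213, 123), (507, 212, 121)]
159 [(511, 258, 82), (520, 263, 75), (522, 250, 83)]
161 [(512, 262, 70), (518, 260, 70), (524, 258, 69)]
163 [(511, 262, 62), (517, 258, 63), (522, 254, 64)]
165 [(509, 258, 57), (514, 253, 59), (522, 255, 55)]
167 [(510, 260, 47), (516, 259, 46), (522, 256, 46)]
169 [(508, 258, 41), (515, 258, 39), (523, 258, 36)]
171 [(519, 286, 9), (527, 288, 5), (532, 283, 7)]
173 [(520, 289, -2), (525, 284, 0), (528, 272, 7)]
175 [(514, 277, 0), (520, 274, 0), (523, 262, 7)]
177 [(510, 268, -1), (516, 263, 1), (523, 263, -2)]
179 [(507, 261, -3), (512, 255, -1), (517, 250, 1)]
181 [(500, 244, 2), (508, 247, -3), (513, 240, 1)]
183 [(496, 235, 2), (502, 232, 2), (508, 228, 3)]
```

{"name": "send_rows", "arguments": {
  "increments": [
    {"turn":[0,0,0],"offset":[0,0,0.004],"fingers":0.05},
    {"turn":[0,0,0],"offset":[0,0,0.008],"fingers":0.05},
    {"turn":[0,0,0],"offset":[0,0,0.012],"fingers":0.05},
    {"turn":[0,0,0],"offset":[0,0,0.017],"fingers":0.05},
    {"turn":[0,0,0],"offset":[0,0,0.017],"fingers":0.05}
  ]
}}

```text
t: 5.98
position: [0.5284, 0.2949, -0.026]
eef_rot: [0.166, 0.986, -0.0, -0.0]
wrist_force: [-0.5, 0.3, 0.7]
opening: 0.545
```

```bash
python3 tip.py | head -12
```

```text
[ 0.5285  0.295  -0.0257] [ 0.  -0.1  0.1]
159 [(494, 216, 115), (501, 216, 112), (505, 209, 116)]
161 [(494, 216, 107), (499, 212, 109), (507, 214, 104)]
163 [(511, 260, 64), (516, 255, 65), (523, 256, 62)]
165 [(510, 259, 57), (516, 257, 55), (521, 252, 57)]
167 [(509, 258, 49), (515, 257, 48), (521, 253, 49)]
169 [(509, 258, 41), (515, 257, 39), (524, 260, 34)]
171 [(509, 260, 31), (515, 259, 29), (521, 255, 30)]
173 [(508, 261, 22), (515, 258, 22), (522, 258, 20)]
175 [(515, 279, -2), (521, 275, -1), (529, 278, -6)]
177 [(510, 266, 1), (514, 260, 3), (522, 261, 0)]
179 [(507, 261, -3), (510, 249, 5), (519, 253, -2)]
```

{"name": "send_rows", "arguments": {
  "increments": [
    {"turn":[0,0,0],"offset":[0,0,0.003],"fingers":0.05},
    {"turn":[0,0,0],"offset":[0,0,0.003],"fingers":0.035},
    {"turn":[0,0,0],"offset":[0,0,0.003],"fingers":0.022},
    {"turn":[0,0,0],"offset":[0,0,0.003],"fingers":0.01},
    {"turn":[0,0,0],"offset":[0,0,0.003],"fingers":0.005}
  ]
}}

```text
t: 6.65
position: [0.5287, 0.295, -0.0283]
eef_rot: [0.166, 0.986, -0.0, -0.0]
wrist_force: [-0.5, 0.2, -0.0]
opening: 0.249
```

{"name": "send_rows", "arguments": {
  "increments": [
    {"turn":[0,0,0],"offset":[0,0,0],"fingers":0.005},
    {"turn":[0,0,0],"offset":[0,0,0],"fingers":0.005},
    {"turn":[0,0,0],"offset":[0,0,-0.004],"fingers":0.005},
    {"turn":[0,0,0],"offset":[0,0,-0.012],"fingers":0.005},
    {"turn":[0,0,0],"offset":[0,0,-0.02],"fingers":0.005}
  ]
}}

```text
t: 7.28
position: [0.5288, 0.2951, -0.0078]
eef_rot: [0.166, 0.986, 0.0, 0.0]
wrist_force: [-0.8, -0.6, -2.0]
opening: 0.251
```

Gripped at 23 mm, which suggests the bar's body width rather than the fin. Checking before I carry it.

```bash
python3 - <<'E'
from plant import *
from h import *
d=get_image("side");np.savez("side3.npz",**d);p=get_state()["position"];print(p,get_state()["wrist_force"])
uv=proj(d,[p])[0];u,v=int(uv[0])-35,int(uv[1])-50
cv2.imwrite("pics/grip.png",cv2.convertScaleAbs(cv2.resize(d["frame"][v:v+75,u:u+70],(560,600),interpolation=cv2.INTER_NEAREST),alpha=1.5))
P=cloud(d)
for r in range(v+25,v+62,2):print(r,[tuple((P[r,int(uv[0])+k]*1000).round().astype(int).tolist()) for k in(-16,-2,1,14)])
E
```

```text
[ 0.52942968  0.29549512 -0.00676243] [ 0.55691863  0.1611884  -1.50167539]
147 [(531, 453, 0), (494, 217, 161), (502, 213, 160), (629, 403, 0)]
149 [(526, 441, 0), (491, 210, 158), (498, 204, 160), (624, 392, 0)]
151 [(522, 431, -1), (489, 207, 153), (500, 208, 149), (617, 376, 3)]
153 [(517, 419, 0), (490, 211, 143), (500, 212, 139), (616, 374, -4)]
155 [(512, 405, 2), (493, 218, 130), (502, 215, 129), (610, 361, -2)]
157 [(507, 393, 2), (494, 222, 119), (501, 214, 122), (603, 346, 1)]
159 [(504, 387, -1), (513, 272, 72), (522, 268, 71), (599, 337, -1)]
161 [(498, 372, 1), (511, 269, 66), (523, 272, 60), (576, 285, 33)]
163 [(479, 319, 35), (513, 275, 53), (522, 272, 52), (571, 275, 33)]
165 [(475, 309, 35), (517, 288, 34), (521, 270, 45), (568, 269, 30)]
167 [(473, 305, 29), (515, 284, 29), (522, 273, 35), (580, 296, -2)]
169 [(471, 301, 24), (523, 306, 3), (534, 305, -1), (576, 288, -3)]
171 [(478, 322, -1), (521, 301, -2), (531, 297, -3), (571, 277, -3)]
173 [(470, 303, 6), (514, 283, 4), (525, 284, 0), (564, 263, 1)]
175 [(470, 304, -3), (510, 276, 2), (521, 275, -2), (559, 252, 1)]
177 [(465, 292, -2), (509, 273, -4), (515, 261, 2), (557, 247, -3)]
179 [(462, 284, -3), (501, 254, 4), (512, 255, -1), (551, 234, 0)]
181 [(457, 271, -1), (495, 241, 7), (505, 239, 5), (546, 223, 1)]
183 [(453, 263, -3), (494, 239, 0), (502, 233, 1), (540, 210, 4)]
```

View pics/grip.png

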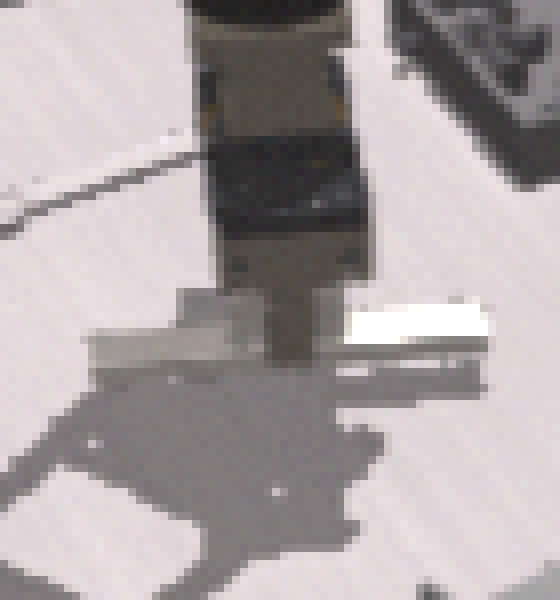

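The bar is held level, but only by its body edge with the tips a few mm deep. I'll set it back down and regrip 8 mm higher, on the fin.

{"name": "send_rows", "arguments": {
  "increments": [
    {"turn":[0,0,0],"offset":[0,0,0.008],"fingers":0.005},
    {"turn":[0,0,0],"offset":[0,0,0.015],"fingers":0.005},
    {"turn":[0,0,0],"offset":[0,0,0.0195],"fingers":0.005},
    {"turn":[0,0,0],"offset":[0,0,0.0198],"fingers":0.04},
    {"turn":[0,0,0],"offset":[0,0,0.0198],"fingers":0.04}
  ]
}}

```text
t: 7.95
position: [0.5288, 0.2951, -0.0284]
eef_rot: [0.166, 0.986, 0.0, 0.0]
wrist_force: [0.1, 0.5, 0.6]
opening: 0.428
```

{"name": "send_rows", "arguments": {
  "increments": [
    {"turn":[0,0,0],"offset":[0,0,0],"fingers":0.04},
    {"turn":[0,0,0],"offset":[0,0,-0.004],"fingers":0.04},
    {"turn":[0,0,0],"offset":[0,0,-0.0075],"fingers":0.04},
    {"turn":[0,0,0],"offset":[0,0,-0.0075],"fingers":0.02},
    {"turn":[0,0,0],"offset":[0,0,-0.0075],"fingers":0.005}
  ]
}}

```text
t: 8.57
position: [0.5288, 0.2951, -0.0206]
eef_rot: [0.166, 0.986, 0.0, 0.0]
wrist_force: [-0.3, -0.5, 0.1]
opening: 0.241
```

{"name": "send_rows", "arguments": {
  "increments": [
    {"turn":[0,0,0],"offset":[0,0,0],"fingers":0.005},
    {"turn":[0,0,0],"offset":[0,0,0],"fingers":0.005},
    {"turn":[0,0,0],"offset":[0,0,0],"fingers":0.005},
    {"turn":[0,0,0],"offset":[0,0,-0.005],"fingers":0.005},
    {"turn":[0,0,0],"offset":[0,0,-0.02],"fingers":0.005}
  ]
}}

```text
t: 9.2
position: [0.5279, 0.2947, -0.0009]
eef_rot: [0.166, 0.986, -0.001, -0.001]
wrist_force: [-0.4, 0.7, -3.0]
opening: 0.153
```

Now on the fin (14.1 mm opening). Carry it over the seat.

{"name": "send_rows", "arguments": {
  "increments": [
    {"turn":[0,0,0],"offset":[0,0,-0.02],"fingers":0.005},
    {"turn":[0,0,4],"offset":[-0.005,-0.01,-0.045],"fingers":0.005},
    {"turn":[0,0,10],"offset":[-0.01,-0.04,-0.055],"fingers":0.005},
    {"turn":[0,0,18],"offset":[-0.02,-0.075,-0.055],"fingers":0.005},
    {"turn":[0,0,26],"offset":[-0.03,-0.11,-0.055],"fingers":0.005}
  ]
}}

```text
t: 9.82
position: [0.5216, 0.1807, 0.0561]
eef_rot: [0.385, 0.923, 0.001, 0.001]
wrist_force: [-0.1, -0.2, -1.7]
opening: 0.142
```

```bash
python3 go.py .5026 .0342 .05 11.85
```

```text
t 9.82 pos [0.5216 0.1807 0.0561] open 0.142 F [-0.1 -0.2 -1.7]
offset [-0.0909 -0.1165  0.006 ] turn [1.300e-01 2.000e-02 3.281e+01]
```

{"name": "send_rows", "arguments": {
  "increments": [
    {"turn":[0,0,8],"offset":[-0.025,-0.031,0.0],"fingers":0.005},
    {"turn":[0,0,17],"offset":[-0.05,-0.064,0.0],"fingers":0.005},
    {"turn":[0,0,26],"offset":[-0.075,-0.097,0.0],"fingers":0.005},
    {"turn":[0,0,32.8],"offset":[-0.09,-0.115,0.0],"fingers":0.005},
    {"turn":[0,0,32.8],"offset":[-0.091,-0.1165,0.0],"fingers":0.005}
  ]
}}

```text
t: 10.45
position: [0.5032, 0.0335, 0.0556]
eef_rot: [0.629, 0.777, 0.001, 0.001]
wrist_force: [0.2, -0.1, -1.7]
opening: 0.15
```

```bash
cat > chk.py <<'E'
from plant import *
from fit import *
import sys
s=get_state();p=s["position"];zb=p[2]+.0206;print(p.round(4),s["opening"].round(3),s["wrist_force"].round(1),"zbar",zb.round(4))
g=lambda f:f.mean(-1);o=[]
for n in("top","side"):
    d=get_image(n);np.savez(n+"4.npz",**d)
    uv=proj(d,[[.5026,.0342,zb]])[0];u,v=int(uv[0])-50,int(uv[1])-38
    im=cv2.resize(d["frame"][v:v+75,u:u+100],None,fx=4,fy=4,interpolation=cv2.INTER_CUBIC)
    # predicted outline of bar at seat xy
    a=np.radians(11.85);R=np.array([[np.cos(a),-np.sin(a),0],[np.sin(a),np.cos(a),0],[0,0,1]])
    for q,c in((M["plain"][0],(0,255,0)),):
        h=cv2.convexHull(np.int32((proj(d,q@R.T+[.5026,.0342,zb])-[u,v]+.5)*4));cv2.polylines(im,[h],True,c,1)
    o.append(im)
cv2.imwrite("pics/"+sys.argv[1],np.vstack(o) if 0 else np.hstack(o))
E
python3 chk.py seat1.png
```

```text
Traceback (most recent call last):
  File "chk.py", line 4, in <module>
    s=get_state();p=s["position"];zb=p[2]+.0206;print(p.round(4),s["opening"].round(3),s["wrist_force"].round(1),"zbar",zb.round(4))
                                                                 ^^^^^^^^^^^^^^^^^^
AttributeError: 'float' object has no attribute 'round'
```

```bash
sed -i 's/s\["opening"\].round(3)/round(s["opening"],3)/;s/zb.round(4)/round(float(zb),4)/' chk.py; python3 chk.py seat1.png
```

```text
[0.5032 0.0335 0.0556] 0.15 [ 0.2 -0.1 -1.7] zbar 0.0762
```

View pics/seat1.png

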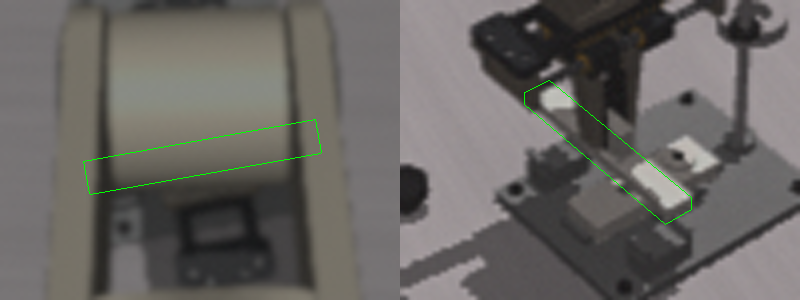

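The top view is blocked by the arm. I'll measure the bar from the side view's depth: height, long-axis angle and the end points.

```bash
cat > bar.py <<'E'
from plant import *
from h import *
import sys
zb=float(sys.argv[1]);d=get_image("side");P=cloud(d);r=d["range_z"]>0
a=np.radians(11.85);c,s=np.cos(a),np.sin(a)
X=P-[.5026,.0342,0];fx=X[...,0]*c+X[...,1]*s;fy=-X[...,0]*s+X[...,1]*c;fz=P[...,2]
g=d["frame"].mean(-1)
m=r&(abs(fx)<.03)&(abs(fy)<.11)&(abs(fz-zb-.008)<.014)&(abs(fy)>.028)
for nm,w in(("bright top",m&(g>135)),("-y half",m&(fy<0)),("+y half",m&(fy>0)),("-y bright",m&(fy<0)&(g>135)),("+y bright",m&(fy>0)&(g>135))):
    if w.sum()<4:print(nm,w.sum());continue
    f=lambda q:(np.percentile(q[w],[3,15,50,85,97])*1000).round(1)
    print(nm,w.sum(),"x",f(fx),"y",f(fy),"z",f(fz))
E
python3 bar.py .0762
```

```text
bright top 114 x [-7.8 -4.1  3.3 10.1 13. ] y [-80.9 -73.5 -49.9  64.   71.9] z [85.3 86.7 88.5 90.4 92.1]
-y half 156 x [-10.5  -9.2  -1.5   8.6  12.8] y [-84.5 -80.9 -60.1 -36.5 -30.1] z [77.4 82.4 87.7 89.8 91.7]
+y half 83 x [-12.5 -10.1  -4.1   5.9  12.3] y [31.5 37.4 55.5 67.8 75.4] z [77.  83.5 87.9 89.9 92.6]
-y bright 79 x [-6.5 -3.8  3.3 10.  12.9] y [-81.  -77.  -60.3 -42.4 -36.5] z [85.4 86.8 88.5 90.4 91.9]
+y bright 35 x [-8.4 -5.9  3.2 10.  12.9] y [53.6 56.  64.  70.2 74.7] z [84.8 86.4 88.6 90.  93.2]
```

Bar level (top 88.5 mm at both ends), yaw good, offset about +1.5 mm in x and −5 mm in y. Correct that and go down to just above the lips, then recheck.

{"name": "send_rows", "arguments": {
  "increments": [
    {"turn":[0,0,0],"offset":[0.001,-0.0005,0.005],"fingers":0.005},
    {"turn":[0,0,0],"offset":[0.003,-0.0015,0.012],"fingers":0.005},
    {"turn":[0,0,0],"offset":[0.003,-0.0015,0.02],"fingers":0.005},
    {"turn":[0,0,0],"offset":[0.003,-0.0015,0.027],"fingers":0.005},
    {"turn":[0,0,0],"offset":[0.003,-0.0015,0.028],"fingers":0.005}
  ]
}}

```text
t: 11.22
position: [0.5001, 0.0372, 0.0255]
eef_rot: [0.629, 0.778, -0.0, -0.0]
wrist_force: [-0.8, 0.0, -2.0]
opening: 0.151
```

```bash
python3 bar.py .048; python3 - <<'E'
from plant import *
s=get_state();print(s["position"],s["wrist_force"])
E
```

```text
bright top 109 x [-9.6 -5.9  0.6  7.4 10.9] y [-78.4 -71.1 -46.4  65.4  73.9] z [54.4 56.1 58.9 61.1 62.8]
-y half 152 x [-18.6 -12.6  -5.3   6.   11. ] y [-81.1 -77.1 -59.4 -38.4 -31.3] z [42.8 51.2 57.  60.1 62.4]
+y half 85 x [-20.  -12.9  -8.4   2.7   8.1] y [32.1 42.8 58.5 69.4 76.4] z [43.3 50.2 57.2 60.6 62.4]
-y bright 77 x [-8.1 -5.6  1.1  7.5 11.2] y [-78.8 -74.3 -57.7 -37.4 -31.6] z [54.1 56.  58.9 61.1 62.7]
+y bright 32 x [-10.   -7.4  -0.4   6.6   9.5] y [55.3 58.8 66.7 72.5 76.7] z [55.3 56.3 58.6 61.9 62.9]
[0.50038319 0.0372172  0.02576827] [-0.63518706  0.23138954 -2.54295925]
```

{"name": "send_rows", "arguments": {
  "increments": [
    {"turn":[0,0,0],"offset":[0,0,0.004],"fingers":0.005},
    {"turn":[0,0,0],"offset":[0,0,0.008],"fingers":0.005},
    {"turn":[0,0,0],"offset":[0,0,0.011],"fingers":0.005},
    {"turn":[0,0,0],"offset":[0,0,0.013],"fingers":0.005},
    {"turn":[0,0,0],"offset":[0,0,0.014],"fingers":0.005}
  ]
}}

```text
t: 11.9
position: [0.5006, 0.0372, 0.0122]
eef_rot: [0.629, 0.778, -0.0, -0.0]
wrist_force: [-0.6, -0.0, -1.7]
opening: 0.152
```

```bash
python3 bar.py .032; python3 - <<'E'
from plant import *
s=get_state();print(s["position"],s["wrist_force"])
E
```

```text
bright top 103 x [-9.8 -5.7  1.5  7.8 11.8] y [-78.9 -70.9 -48.5  65.7  75.4] z [41.2 43.2 45.4 47.2 48.8]
-y half 206 x [-21.1 -17.1  -4.8  11.   21. ] y [-80.9 -74.8 -61.6 -41.2 -31.4] z [27.9 35.4 42.9 46.2 48.2]
+y half 102 x [-22.1 -18.8  -9.8   4.1   9. ] y [31.6 40.5 56.  68.3 76.3] z [28.1 34.7 43.4 46.7 50.3]
-y bright 74 x [-7.5 -4.8  1.8  8.3 11.7] y [-79.4 -74.  -57.2 -40.6 -32.9] z [41.3 43.4 45.4 47.2 48.6]
+y bright 29 x [-10.3  -7.3   0.7   7.5   9.6] y [56.  58.5 65.8 71.9 76.1] z [41.6 43.2 45.5 47.9 51. ]
[0.50060464 0.0372457  0.01212151] [-0.14924658 -0.00574633 -2.72196862]
```

{"name": "send_rows", "arguments": {
  "increments": [
    {"turn":[0,0,0],"offset":[0,0,0.001],"fingers":0.005},
    {"turn":[0,0,0],"offset":[0,0,0.0015],"fingers":0.005},
    {"turn":[0,0,0],"offset":[0,0,0.0015],"fingers":0.02},
    {"turn":[0,0,0],"offset":[0,0,0.0015],"fingers":0.035},
    {"turn":[0,0,0],"offset":[0,0,0.0015],"fingers":0.045}
  ]
}}

```text
t: 12.58
position: [0.5007, 0.0372, 0.0108]
eef_rot: [0.629, 0.778, 0.0, 0.0]
wrist_force: [-0.0, -0.3, -0.2]
opening: 0.411
```

{"name": "send_rows", "arguments": {
  "increments": [
    {"turn":[0,0,0],"offset":[0,0,0],"fingers":0.045},
    {"turn":[0,0,0],"offset":[0,0,-0.01],"fingers":0.045},
    {"turn":[0,0,0],"offset":[0,0,-0.03],"fingers":0.045},
    {"turn":[0,0,0],"offset":[0,0,-0.06],"fingers":0.045},
    {"turn":[0,0,0],"offset":[0,0,-0.1],"fingers":0.045}
  ]
}}

```text
t: 13.2
position: [0.5, 0.0372, 0.1118]
eef_rot: [0.629, 0.778, -0.0, -0.0]
wrist_force: [1.1, 0.8, -0.3]
opening: 0.488
```

```bash
python3 bar.py .032; python3 go.py .52 -.326 .12 -88.8
```

```text
bright top 162 x [-11.2  -8.3  -0.9   7.5  10.4] y [-78.5 -66.8 -36.9  71.4  85.9] z [40.  42.3 44.5 46.9 49. ]
-y half 201 x [-21.2 -17.   -5.   11.5  21.3] y [-80.8 -75.2 -61.3 -40.4 -31. ] z [28.9 34.8 42.3 45.7 48.7]
+y half 154 x [-21.6 -17.9  -7.3   6.9  20. ] y [33.2 44.8 62.  77.2 86.7] z [29.5 35.9 42.6 45.8 48.1]
-y bright 91 x [-11.2  -8.4  -0.9   7.8  10.9] y [-78.9 -72.7 -55.9 -38.5 -31.1] z [40.  42.4 44.5 47.2 49.4]
+y bright 71 x [-10.8  -8.1  -0.9   6.6  10.1] y [39.1 48.1 64.9 80.6 86.8] z [40.  42.4 44.5 46.7 48.7]
t 13.25 pos [0.5033 0.0374 0.117 ] open 0.489 F [2.2 0.3 3.6]
offset [-0.3589 -0.0598 -0.0031] turn [  0.25   0.27 -79.11]
```

Bar is seated: top at 44.5 mm at both ends (44 nominal), x ≈ −0.5 mm, y ≈ +3 mm. On to the loupe.

{"name": "send_rows", "arguments": {
  "increments": [
    {"turn":[0,0,-8],"offset":[-0.03,-0.004,-0.01],"fingers":0.045},
    {"turn":[0,0,-17],"offset":[-0.075,-0.011,-0.015],"fingers":0.045},
    {"turn":[0,0,-26],"offset":[-0.125,-0.02,-0.015],"fingers":0.045},
    {"turn":[0,0,-35],"offset":[-0.175,-0.028,-0.015],"fingers":0.045},
    {"turn":[0,0,-44],"offset":[-0.225,-0.036,-0.015],"fingers":0.045}
  ]
}}

```text
t: 13.88
position: [0.5127, -0.192, 0.1265]
eef_rot: [0.289, 0.957, 0.0, 0.0]
wrist_force: [0.5, 0.3, 0.8]
opening: 0.488
```

```bash
python3 go.py .5246 -.3258 .03 91.2
```

```text
t 13.88 pos [ 0.5127 -0.192   0.1265] open 0.488 F [0.5 0.3 0.8]
offset [-0.0839 -0.1049  0.0966] turn [  0.     0.06 -34.81]
```

{"name": "send_rows", "arguments": {
  "increments": [
    {"turn":[0,0,-9],"offset":[-0.021,-0.026,0.0],"fingers":0.045},
    {"turn":[0,0,-18],"offset":[-0.042,-0.052,0.01],"fingers":0.045},
    {"turn":[0,0,-27],"offset":[-0.063,-0.079,0.03],"fingers":0.045},
    {"turn":[0,0,-34.8],"offset":[-0.08,-0.1,0.055],"fingers":0.045},
    {"turn":[0,0,-34.8],"offset":[-0.084,-0.105,0.08],"fingers":0.045}
  ]
}}

```text
t: 14.5
position: [0.5241, -0.3263, 0.0457]
eef_rot: [-0.008, 1.0, -0.0, 0.001]
wrist_force: [-0.3, 0.4, -0.5]
opening: 0.486
```

{"name": "send_rows", "arguments": {
  "increments": [
    {"turn":[0,0,0],"offset":[0,0,0.005],"fingers":0.045},
    {"turn":[0,0,0],"offset":[0,0,0.01],"fingers":0.045},
    {"turn":[0,0,0],"offset":[0,0,0.01],"fingers":0.045},
    {"turn":[0,0,0],"offset":[0,0,0.01],"fingers":0.045},
    {"turn":[0,0,0],"offset":[0,0,0.01],"fingers":0.045}
  ]
}}

```text
t: 15.12
position: [0.5241, -0.3243, 0.0365]
eef_rot: [-0.008, 1.0, -0.0, 0.0]
wrist_force: [-0.3, 0.0, -0.4]
opening: 0.491
```

```bash
python3 go.py .5246 -.3258 -.034 91.2; python3 - <<'E'
from plant import *
from h import *
d=get_image("side");np.savez("side5.npz",**d);p=get_state()["position"]
P=cloud(d);m=(d["range_z"]>0)&(np.hypot(P[...,0]-p[0],P[...,1]-p[1])<.07)&(P[...,2]>.026)&(P[...,2]<.16);q=P[m]
for a in np.arange(.026,.13,.012):
    w=q[(q[:,2]>=a)&(q[:,2]<a+.012)]
    if len(w):print(round(a,3),len(w),(w.mean(0)*1000).round(),(w.min(0)*1000).round(),(w.max(0)*1000).round())
uv=proj(d,[p])[0];u,v=int(uv[0])-45,int(uv[1])-45
cv2.imwrite("pics/lg.png",cv2.convertScaleAbs(cv2.resize(d["frame"][v:v+75,u:u+100],(800,600),interpolation=cv2.INTER_NEAREST),alpha=1.5))
E
```

```text
t 15.12 pos [ 0.5241 -0.3243  0.0365] open 0.491 F [-0.3  0.  -0.4]
offset [-0.0004 -0.0015  0.0705] turn [-0.03  0.05 -0.29]
0.062 2 [ 518. -299.   73.] [ 517. -300.   72.] [ 519. -298.   73.]
0.074 39 [ 521. -326.   81.] [ 514. -360.   74.] [ 533. -289.   86.]
0.086 58 [ 521. -325.   92.] [ 514. -362.   86.] [ 535. -288.   98.]
0.098 51 [ 518. -326.  104.] [ 513. -363.   98.] [ 530. -287.  109.]
0.11 54 [ 519. -327.  116.] [ 513. -364.  110.] [ 529. -287.  122.]
0.122 45 [ 517. -328.  127.] [ 512. -365.  122.] [ 532. -286.  134.]
```

Both fingers straddle the handle centrally (y −0.363…−0.287), and the tips are ~37 mm above the reported TCP. Descend and grip.

{"name": "send_rows", "arguments": {
  "increments": [
    {"turn":[0,0,0],"offset":[0,-0.001,0.02],"fingers":0.045},
    {"turn":[0,0,0],"offset":[0,-0.001,0.04],"fingers":0.045},
    {"turn":[0,0,0],"offset":[0,-0.001,0.055],"fingers":0.045},
    {"turn":[0,0,0],"offset":[0,-0.001,0.065],"fingers":0.045},
    {"turn":[0,0,0],"offset":[0,-0.001,0.068],"fingers":0.045}
  ]
}}

```text
t: 15.8
position: [0.5233, -0.325, -0.0333]
eef_rot: [-0.008, 1.0, 0.0, -0.001]
wrist_force: [0.3, -0.7, 0.3]
opening: 0.495
```

{"name": "send_rows", "arguments": {
  "increments": [
    {"turn":[0,0,0],"offset":[0,0,0],"fingers":0.03},
    {"turn":[0,0,0],"offset":[0,0,0],"fingers":0.02},
    {"turn":[0,0,0],"offset":[0,0,0],"fingers":0.01},
    {"turn":[0,0,0],"offset":[0,0,0],"fingers":0.005},
    {"turn":[0,0,0],"offset":[0,0,0],"fingers":0.005}
  ]
}}

```text
t: 16.42
position: [0.5241, -0.3255, -0.0317]
eef_rot: [-0.008, 1.0, -0.0, 0.0]
wrist_force: [-0.2, 1.2, 4.6]
opening: 0.17
```

{"name": "send_rows", "arguments": {
  "increments": [
    {"turn":[0,0,0],"offset":[0,0,0],"fingers":0.005},
    {"turn":[0,0,0],"offset":[0,0,-0.004],"fingers":0.005},
    {"turn":[0,0,0],"offset":[0,0,-0.015],"fingers":0.005},
    {"turn":[0,0,0],"offset":[0,0,-0.035],"fingers":0.005},
    {"turn":[0,0,0],"offset":[0,0,-0.06],"fingers":0.005}
  ]
}}

```text
t: 17.05
position: [0.5236, -0.3252, 0.0292]
eef_rot: [-0.008, 1.0, 0.0, -0.0]
wrist_force: [1.2, 0.0, -0.6]
opening: 0.171
```

{"name": "send_rows", "arguments": {
  "increments": [
    {"turn":[0,0,0],"offset":[0,0,-0.03],"fingers":0.005},
    {"turn":[0,0,0],"offset":[0,0,-0.06],"fingers":0.005},
    {"turn":[0,0,0],"offset":[0,0,-0.08],"fingers":0.005},
    {"turn":[0,0,0],"offset":[0,0,-0.09],"fingers":0.005},
    {"turn":[0,0,0],"offset":[0,0,-0.09],"fingers":0.005}
  ]
}}

```text
t: 17.68
position: [0.5241, -0.3255, 0.1188]
eef_rot: [-0.008, 1.0, -0.0, 0.001]
wrist_force: [0.5, -1.1, -0.8]
opening: 0.167
```

```bash
python3 go.py .510 .0487 .117 91.2; cat > lou.py <<'E'
from plant import *
from fit import *
# fit loupe (x,y,yaw) for known z in the side view, and z/level from depth
s=get_state();p=s["position"];d=get_image("side");P=cloud(d)
import sys;yaw=np.radians(float(sys.argv[1]));zb=p[2]+float(sys.argv[2])
u=np.array([np.cos(yaw),np.sin(yaw)]);L=p[:2]+u*(.075-.012)
r=d["range_z"]>0
m=r&(np.hypot(P[...,0]-L[0],P[...,1]-L[1])<.04)&(abs(P[...,2]-zb-.006)<.02)
q=P[m];lx=(q[:,:2]-L)@u;ly=(q[:,:2]-L)@[-u[1],u[0]]
A=np.c_[np.ones(len(q)),lx,ly];k=np.linalg.lstsq(A,q[:,2],rcond=None)[0]
print("t",s["t"],"pos",p.round(4),"open",round(s["opening"],3),"F",s["wrist_force"].round(1))
print("pred lens",L.round(4),"n",len(q),"lens z plane",k[0].round(4),"slopes",k[1:].round(3),"lx",(np.percentile(lx,[2,50,98])*1e3).round(1),"ly",(np.percentile(ly,[2,50,98])*1e3).round(1),"z",(np.percentile(q[:,2],[5,25,50,75,95])*1e3).round(1))
np.savez("sideL.npz",**d)
E
python3 lou.py 1.2 .033
```

```text
t 17.68 pos [ 0.5241 -0.3255  0.1188] open 0.167 F [ 0.5 -1.1 -0.8]
offset [0.0083 0.3744 0.0015] turn [-0.05  0.08 -0.31]
t 17.675 pos [ 0.5241 -0.3255  0.1188] open 0.167 F [ 0.5 -1.1 -0.8]
pred lens [ 0.5871 -0.3242] n 29 lens z plane 0.1506 slopes [-0.238 -0.14 ] lx [-38.3 -10.6  11.1] ly [-31.1 -26.9  -5.5] z [151.2 153.2 155.2 158.7 167.5]
```

```bash
python3 - <<'E'
from plant import *
from fit import *
p=get_state()["position"];o=[]
for n in("side","top"):
    d=get_image(n);np.savez(n+"L.npz",**d)
    uv=proj(d,[[p[0]+.03,p[1],p[2]+.033]])[0];u,v=int(uv[0])-50,int(uv[1])-60
    u=max(0,u);im=cv2.resize(d["frame"][v:v+120,u:u+100],None,fx=4,fy=4,interpolation=cv2.INTER_CUBIC)
    a=np.radians(1.2);R=np.array([[np.cos(a),-np.sin(a),0],[np.sin(a),np.cos(a),0],[0,0,1]])
    for q in M["loupe"]:
        h=cv2.convexHull(np.int32((proj(d,q@R.T+[p[0]-.012,p[1],p[2]+.033])-[u,v]+.5)*4));cv2.polylines(im,[h],True,(0,255,0),1)
    o.append(im)
cv2.imwrite("pics/lo.png",np.hstack(o))
E
```

```text
(no output)
```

View pics/lo.png

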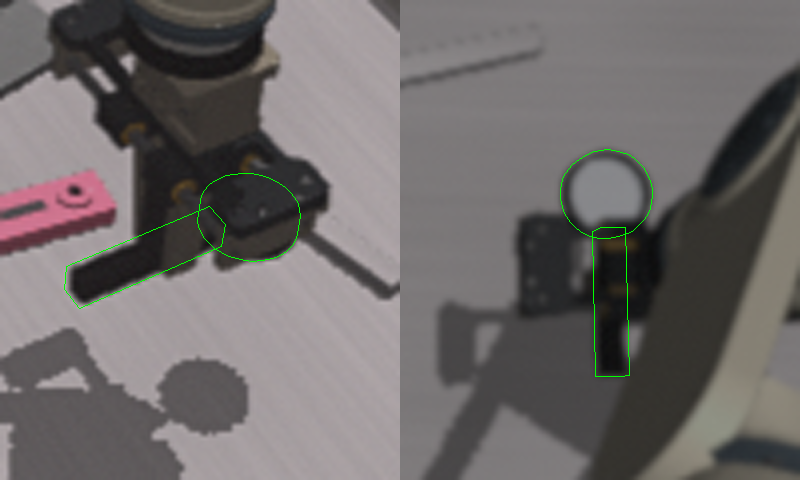

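Left (side): the handle end lies on the model outline. Right (top): the lens ring is inside the outline at (606,194). So the loupe is level, and its pose relative to the TCP agrees in both views: underside = reported z + 33 mm, lens 63 mm ahead. Carry it to the boss.

{"name": "send_rows", "arguments": {
  "increments": [
    {"turn":[0,0,0],"offset":[0.012,0.015,0],"fingers":0.005},
    {"turn":[0,0,0],"offset":[0.014,0.05,0],"fingers":0.005},
    {"turn":[0,0,0],"offset":[0.014,0.095,0],"fingers":0.005},
    {"turn":[0,0,0],"offset":[0.014,0.145,0],"fingers":0.005},
    {"turn":[0,0,0],"offset":[0.013,0.19,0],"fingers":0.005}
  ]
}}

```text
t: 18.45
position: [0.5069, -0.1339, 0.1169]
eef_rot: [-0.008, 1.0, 0.0, -0.001]
wrist_force: [1.0, 0.7, -1.5]
opening: 0.167
```

```bash
python3 go.py .5097 .0481 .11 91.2
```

```text
t 18.45 pos [ 0.5069 -0.1339  0.1169] open 0.167 F [ 1.   0.7 -1.5]
offset [-0.0056  0.1819  0.007 ] turn [ 0.03 -0.09 -0.32]
```

{"name": "send_rows", "arguments": {
  "increments": [
    {"turn":[0,0,0],"offset":[-0.001,0.045,0],"fingers":0.005},
    {"turn":[0,0,0],"offset":[-0.002,0.09,0],"fingers":0.005},
    {"turn":[0,0,0],"offset":[-0.003,0.135,0],"fingers":0.005},
    {"turn":[0,0,0],"offset":[-0.005,0.17,0.003],"fingers":0.005},
    {"turn":[0,0,0],"offset":[-0.0055,0.182,0.007],"fingers":0.005}
  ]
}}

```text
t: 19.08
position: [0.51, 0.0481, 0.11]
eef_rot: [-0.009, 1.0, 0.0, -0.001]
wrist_force: [0.0, -1.0, -0.4]
opening: 0.17
```

```bash
python3 go.py .5097 .0481 .09 91.2
```

```text
t 19.07 pos [0.51   0.0481 0.11  ] open 0.17 F [ 0.  -1.  -0.4]
offset [0.0003 0.     0.02  ] turn [ 0.   -0.06 -0.19]
```

{"name": "send_rows", "arguments": {
  "increments": [
    {"turn":[0,0,0],"offset":[0,0,0.006],"fingers":0.005},
    {"turn":[0,0,0],"offset":[0,0,0.013],"fingers":0.005},
    {"turn":[0,0,0],"offset":[0,0,0.018],"fingers":0.005},
    {"turn":[0,0,0],"offset":[0,0,0.02],"fingers":0.005},
    {"turn":[0,0,0],"offset":[0,0,0.02],"fingers":0.005}
  ]
}}

```text
t: 19.7
position: [0.5104, 0.0462, 0.0907]
eef_rot: [-0.007, 1.0, -0.0, -0.0]
wrist_force: [0.1, -0.3, -0.5]
opening: 0.17
```

{"name": "send_rows", "arguments": {
  "increments": [
    {"turn":[0,0,0],"offset":[0,0,0],"fingers":0.005},
    {"turn":[0,0,0],"offset":[0,0,0],"fingers":0.005},
    {"turn":[0,0,0],"offset":[0,0,0],"fingers":0.005},
    {"turn":[0,0,0],"offset":[0,0,0],"fingers":0.005},
    {"turn":[0,0,0],"offset":[0,0,0],"fingers":0.005}
  ]
}}

```text
t: 20.32
position: [0.5105, 0.0466, 0.0908]
eef_rot: [-0.008, 1.0, -0.0, 0.0]
wrist_force: [0.2, -0.5, -0.9]
opening: 0.171
```

```bash
python3 - <<'E'
from plant import *
from fit import *
s=get_state();p=s["position"];print(p.round(4),s["qvel"].round(4),round(s["opening"],3),s["wrist_force"].round(1));o=[]
a=np.radians(1.2);ca,sa=np.cos(a),np.sin(a);R=np.array([[ca,-sa,0],[sa,ca,0],[0,0,1]])
for n in("side","top"):
    d=get_image(n);np.savez(n+"F.npz",**d);P=cloud(d);r=d["range_z"]>0
    X=(P-[p[0],p[1],p[2]+.033]+[.012*ca,.012*sa,0])@R
    m=r&(X[...,0]>-.06)&(X[...,0]<-.015)&(abs(X[...,1])<.014)&(abs(X[...,2]-.01)<.02)
    h=X[m]*1000
    if len(h)>5:print(n,"handle",len(h),"x",np.percentile(h[:,0],[3,97]).round(1),"y",np.percentile(h[:,1],[3,97]).round(1),"z",np.percentile(h[:,2],[5,50,90]).round(1))
    uv=proj(d,[[.55,.05,.12]])[0];u,v=int(uv[0])-50,int(uv[1])-65
    im=cv2.resize(d["frame"][v:v+125,u:u+100],None,fx=4,fy=4,interpolation=cv2.INTER_CUBIC)
    for q in M["loupe"]+[]:
        k=cv2.convexHull(np.int32((proj(d,q@R.T+[p[0]-.012*ca,p[1]-.012*sa,p[2]+.033])-[u,v]+.5)*4));cv2.polylines(im,[k],True,(0,255,0),1)
    o.append(im)
cv2.imwrite("pics/fin.png",np.hstack(o))
E
python3 bar.py .032 | head -1
```

```text
[0.5105 0.0466 0.0908] [ 0.0019 -0.0014 -0.0006 -0.0002  0.0008  0.    ] 0.171 [ 0.2 -0.5 -0.9]
side handle 98 x [-48.8 -16.8] y [-9.7  7.8] z [ 2.3 14.9 19.5]
top handle 72 x [-48.  -17.8] y [-7.   6.8] z [15.9 19.3 21.8]
bright top 44 x [-11.8  -2.4   5.4   9.7  12.2] y [-78.2 -70.7 -51.7  64.2  67.1] z [41.4 43.1 45.  46.5 47.8]
```

View pics/fin.png

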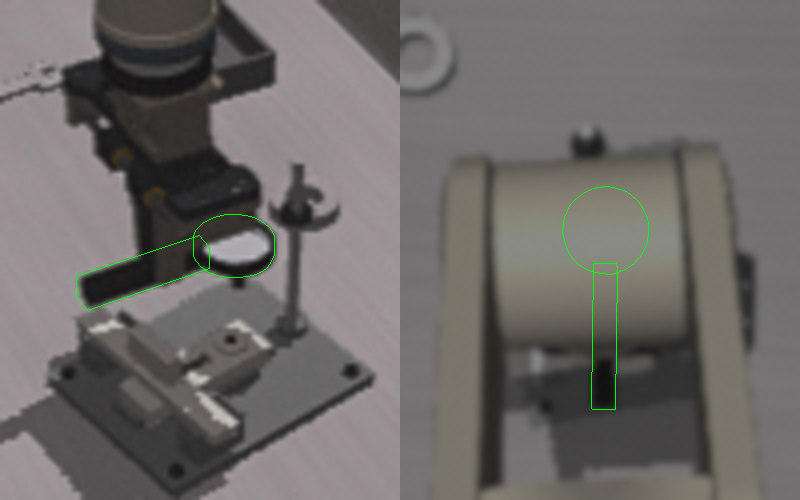

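The final picture shows the loupe outline matching in both views, level, clear of the post and bar, with the bar in its notches. Lens ≈ (0.5735, 0.0479, 0.130) against boss (0.5727, 0.0494) and collar 0.129. Handing in.

```bash
python3 -c "
from plant import *
print(job_done())"
```

```text
the job is handed in; nothing more can be done
None
```

The retaining bar is laid in both notches and released. The job was handed in at about 20 s of the 70 s allowed, with the loupe held still and level over the boss. No verdict was reported, so the figures below are from my own last checks.

| Check | Measured | Target | Limit |
|---|---|---|---|
| Bar top, both ends | 44.5 mm | 44 mm nominal | ±4 mm |
| Bar offset along fixture x | about −0.5 mm | 0 | ±8 mm |
| Bar offset along fixture y | about +3 mm | 0 | ±20 mm |
| Lens to boss, horizontal | about 2 mm | 0 | 10 mm |
| Lens mid-height | 0.130 m | collar, about 0.129 m | ±8 mm |

In the final picture the loupe touched neither the fixture, the bracket nor the bar. I did not re-measure the bracket or the other objects at the end; I saw nothing disturbed.

- **TCP height:** The fingertips appeared about 37 mm above the reported TCP position. My first close on the bar therefore missed above the fin, and my second caught only the bar's edge. I set the bar down, regripped it on the fin, and used the camera heights from then on.
- **Final top view:** The arm blocked the lens from above at the end. The final lens position comes from the side view, the visible end of the handle in both views, and the lens position relative to the TCP, which I had checked in both views just after picking it up.

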